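# Clear the swing and hold the test guard's sprung gate wide open

### The arm

A 7-joint arm with a two-finger parallel gripper is mounted at the origin on the work surface. World frame = base frame: x ahead of the robot, y to its left, z up, the work surface at z = 0. Lengths are in m, angles in rad, forces in N, time in s.
With the tool pointing down it reaches from about 0.4 to 0.9 m from the base axis. Payload 5.5 kg.
Tool frame: the origin (TCP) lies midway between the tips of the shut fingers; the grasp point (between the pads) lies 19 mm behind it (manip.grip_depth is the distance from the TCP to the grasp point, in m); z points along the fingers, x is the direction in which the jaws open and shut, and the axes are right-handed (so a half turn about z gives the same grasp; the last joint's range is limited). The gripper opens to 92 mm and grips with 3 to 60 N. Pads are 19 mm wide; open, the fingers measure 130 mm over their backs; the gripper's body (75 mm by 190 mm) begins 47 mm behind the grasp point.
Start: joints at [-0.914, 0.501, -0.427, 1.55, 0.221, 1.138, -0.21], TCP at [0.249, 0.6, 0.198] pointing down, gripper open.
Joint ranges: [-2.88, 2.88], [-0.31, 2.03], [-1.54, 1.56], [0.2, 2.42], [-1.41, 4.55], [0.19, 2.02], [-2.57, 2.57]. Speed limits (rad/s): [2.57, 2.57, 3.14, 3.14, 3.14, 3.14, 3.14].

### API

Orientations are given as a unit quaternion [x, y, z, w].
In Python, from bench import manip, effector, viewer gives the robot as it stands. Calls block until the motion is done:
- manip.move_pose(position, orientation): joint-space move of the TCP to a pose.
- manip.servo_line(position, ori=None, vel=0.15): straight line of the TCP; ori=None keeps the orientation; vel is the mean speed in m/s.
- manip.movej(angles): joint-space move.
- effector.open_jaws() and effector.close(f_grip=None): open the fingers fully, or close them until they stop; f_grip is the grip in N (None keeps the last).
- manip.sleep(seconds).
- manip.solve_ik(position, orientation): joint angles nearest the present ones, or None.
- viewer.get_image(name): name is "scene" or "top"; returns the picture (480x640x3 uint8, red, green, blue); there is no depth.
- viewer.get_calibration(name): a dict with "vfov" (degrees; the focal length in pixels is half the picture's height over the tangent of half this angle, whatever the lens; pixels are square), "cx", "cy" (the principal point, pixels), "eye" and "attitude" of the camera in the world. Camera axes: x right, y down, z forward; pixel columns grow to the right and rows downward; lengths in m; the calibration is good to about 2 mm. A picture is of the moment at which its call begins. get_calibration takes no time and is no camera call.
A pose or a line that the arm cannot do raises manip.PlanningError and nothing moves.
- manip.hand_in(): hands the job in, once; it reports no verdict.
Readings, each from a call of its own:
- manip.current_clock(): time.
- manip.current_q(): joint angles.
- manip.current_joint_velocities(): joint speeds.
- manip.current_tau(): joint torques, N m.
- manip.current_tool_pos(): TCP position.
- manip.current_tcp_rot(): TCP orientation.
- manip.current_force(): force on the tool from outside, world axes, zero at the start.
- manip.current_wrist_torque(): the same for the moment, N m.
- manip.current_finger_gap(): finger opening in m.
Only numpy, scipy, OpenCV 4.12 (cv2) and the standard library are available. Lean on these libraries where they do the work, as an engineer would, in place of code of your own. Each camera call takes 0.05 s, during which the arm holds its last target. There are 200 camera calls.

### The job

A colleague needs both hands to get at the motor inside the pine-framed guard cage. First take the flat plywood plate lying in the gate's swing and lay it flat in the black parts tray; then open the gate as it is meant to be opened: squeeze the main catch on the frame so that the gate springs out onto its safety catch, squeeze the safety catch on the gate, and swing the gate towards you past its check. Finish while still holding the gate wide open, square to the cage front, because its spring pulls it back when let go, and leave the other things on the bench where they are.

Things in the scene. Friction and masses are not known exactly. Their poses are not given: they have to be found in the camera images.
- cage: Fixed guard cage of 18 mm pine battens and clear sheet, 160 mm high. Origin: bench level, middle of the gate opening, mid-thickness of the closed gate. -x points out of the gate (to the robot), +y to the hinge side. Hinge post at y +105..123 mm, latch post at y -105..-123, then a fixed bay to y -228; depth to x +225. Highest points: the catches' tabs, 200 mm above the bench.
- gate_angle (a joint): Gate angle (rad): 0 shut, about 0.01 held by the main catch, 0.10 held by the safety catch, 1.57 square to the cage front, stop 1.75. A hinge spring of 0.3 N m/rad, at rest at 0.25, pushes it out from shut and pulls it back from beyond. A roller check adds up to about 0.8 N m from 0.75 to 0.95; past it from 1.15. Let go there, the gate falls back to about 1.13, which is not wide open.
- gate_hinge (a point): Point on the upright hinge axis at the height of the gate's top, 160 mm above the bench. Axes as the cage's. It lies 9 mm in front (-x) and 105 mm to the hinge side (+y) of the cage's origin. Seen from above the gate turns clockwise as it opens, its free edge coming towards the robot.
- gate: The gate: pine frame of 18 mm battens with a clear pane, 4 to 160 mm above the bench, 18 mm thick. Turns with joint gate_angle. Origin: on the hinge axis at bench level; -y runs along the gate to its free edge (208 mm), -x out of its front face (front face x = 0, back face x = +18 mm). Apart from the catch, the top rail is bare and may be gripped or hooked too.
- gate_edge (a point): Top of the gate's free edge in mid-thickness, 208 mm from the hinge axis, 160 mm above the bench. Axes as the gate.
- main_tabs (a point): Squeeze point of the main catch, fixed on the bay's top rail beside the gate: midway between its two upright steel tabs as squeezed home, 14 mm below their tops, 23 mm above the plate under them. Axes as the cage; squeeze along y. Tabs 18 mm wide (x), 6 thick. Outer face of the fixed tab at y -19 mm, of the bolt's tab at y +31 mm, +19 when squeezed home. 29 mm free beyond the bolt's tab.
- main_catch (a joint): Travel of the main catch's bolt (m): 0 at rest, 0.012 squeezed home, lets the gate go at about 0.008. Its spring gives 3 N at rest, 9 N squeezed home. When let go the gate springs out by itself to 0.10 rad, where the safety catch holds it.
- safety_tabs (a point): Squeeze point of the safety catch on the gate's front face: midway between its two upright steel tabs as squeezed home, 14 mm below their tops, 26 mm above the gate's top, 11 mm before its front face, 139 mm from the hinge along the gate. Axes as the gate; squeeze along y. Tabs 16 mm wide (x), 6 thick. Outer face of the fixed tab at y +19 mm, of the bolt's tab at y -31, -19 squeezed.
- safety_catch (a joint): Travel of the safety catch's bolt (m): 0 at rest, 0.012 squeezed home, lets the gate go at about 0.008; spring as the main catch. The bolt runs in a long staple on the latch post. While it is squeezed the gate can be pulled out by these same tabs, and swung by them all the way; beyond 0.2 rad the bolt no longer matters.
- plate_mid (a point): Centre of the plywood mounting plate, 70 x 45 x 6 mm with a 20 mm hole in the middle, lying flat on the bench in the gate's swing (its centre 3 mm above the bench). x along its 70 mm length, y across its 45 mm width, z up. About 30 g.
- plate: The same plywood plate; origin at the centre of its underside.
- tray: Open black parts tray, fixed to the bench, 160 x 130 mm outside (x, y), 30 mm high, walls 4 mm, floor 4 mm thick. Origin: centre of its underside, on the bench.
- screwdriver: Bystander: orange screwdriver, 190 mm, lying near the robot.
- wire_spool: Bystander: green spool, 64 mm across, 32 mm high, left of the gate.
- spray_bottle: Bystander: white bottle, 60 mm across, 150 mm tall, to the left.
- stepper: Bystander: square stepper motor, 42 x 42 x 42 mm with a 20 mm shaft pointing up, in front of the cage's fixed bay.
- offcut: Bystander: pine offcut 18 x 120 x 18 mm lying at the left near the robot.
- cutters: Bystander: orange-handled cutters, about 120 mm long, 14 mm high, at the right.
Not all that is in view belongs to the job. What is meant by the plate is not blue, and is the larger of those in its own colour.

How it is judged:
On the way, in this order (a step that is already met when the one before it is completed fails the run):
1. the plate lies flat in the tray, let go (x of plate_mid in the frame of tray between -0.078 and 0.078 m and y of plate_mid in the frame of tray between -0.063 and 0.063 m and z of plate_mid in the frame of tray below 0.018 m and angle between plate_mid's own z axis and vertical below 0.3 rad and contact force between the fingers and plate below 0.05 N and linear speed of plate below 0.03 m/s), for 0.2 s.
2. the main catch is released and the gate stands ajar on its safety catch (value of joint gate_angle between 0.06 and 0.16 rad), for 0.2 s.
3. the safety catch is squeezed and the gate comes free of it (value of joint gate_angle above 0.18 rad).
4. the gate is swung past its check (value of joint gate_angle above 1.2 rad), for 0.1 s.
At the end, for the whole second after the job is handed in: The fingers still hold the gate (over 0.5 N) and it stands still, open by at least 1.38 rad (79 degrees); the plate lies flat in the tray (centre under 18 mm above the bench, tilt under 0.3 rad), not touched by the fingers; every bystander is within 30 mm of its start (all of step 1 and value of joint gate_angle above 1.38 rad and velocity of joint gate_angle between -0.15 and 0.15 rad/s and contact force between the fingers and gate above 0.5 N and distance of each of screwdriver, wire_spool, spray_bottle, stepper, offcut, cutters from where it was at the start of the episode below 0.03 m); the arm keeps its last pose, push and grip.
It fails at once if a bystander is knocked away (moved over 30 mm) (distance of any of screwdriver, wire_spool, spray_bottle, stepper, offcut, cutters from where it was at the start of the episode above 0.03 m).
It also fails if it takes over 64 s, if anything falls off the work surface, if the arm or the gripper's body presses on something with over 40 N, if the wrist force passes 120 N, or if a joint passes its speed limit or range.

## Working session

There is one attempt and no reset: what is moved stays moved. The work goes in short steps, each a Python script; the robot and the scene stay as the last script left them, time stands still between calls to the robot, and variables do not carry over. Pictures are saved under pics/ and viewed, about 8 in all and at most 12, crops included, and the job is handed in when it is done.

```bash
ls; mkdir -p pics
python3 - <<'E'
from bench import manip, effector, viewer
import cv2
for n in ("scene","top"):
    im=viewer.get_image(n); cv2.imwrite(f"pics/{n}0.png",im[:,:,::-1]); print(viewer.get_calibration(n))
print(manip.current_clock(), manip.current_tcp_rot(), manip.current_finger_gap())
E
```

```text
pics
{'vfov': 51.95715479308615, 'cx': 318.8345988560296, 'cy': 243.8450377056398, 'eye': array([ 0.46778924, -0.9230045 ,  0.88558538]), 'attitude': array([ 0.90018485, -0.01855495,  0.02075191, -0.43461743])}
{'vfov': 54.541944518434036, 'cx': 316.07307582532064, 'cy': 242.45497922745264, 'eye': array([0.34015453, 0.00947753, 1.22090478]), 'attitude': array([ 0.71412044, -0.69470687,  0.06824812, -0.05250286])}
0.1 [ 8.31774423e-01  5.55113100e-01 -7.33955353e-04  4.65669323e-04] 0.09186114707530471
```

View pics/scene0.png

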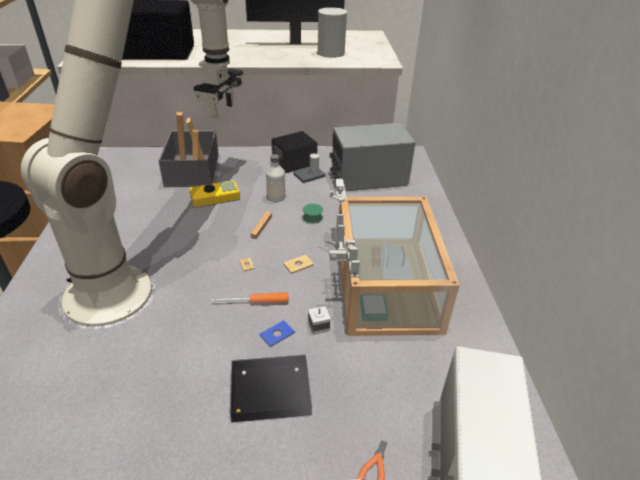

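View pics/top0.png

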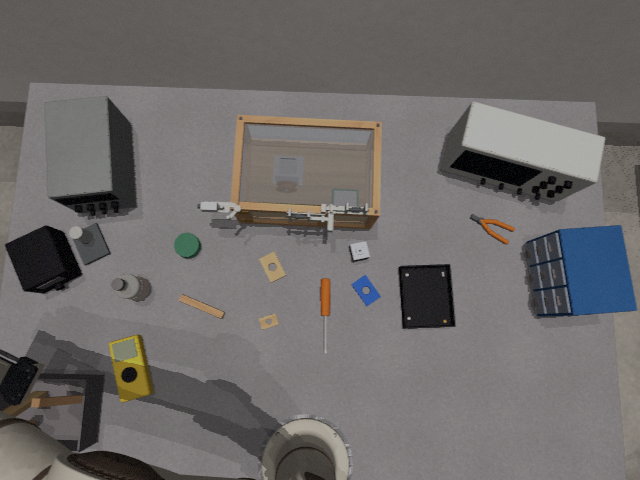

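The two tan plates in the top view are at (272,267), the larger, and (268,321), the smaller. The blue one is at (366,291). The larger tan plate fits the description, so I'll confirm it in an enlarged crop and look at the catches as well.

```bash
cat > h.py <<'E'
import numpy as np, cv2
from scipy.spatial.transform import Rotation as R
from bench import manip, effector, viewer
def ray(n,u,v):
    c=viewer.get_calibration(n); f=240/np.tan(np.radians(c['vfov'])/2)
    d=R.from_quat(c['attitude']).apply([(u-c['cx'])/f,(v-c['cy'])/f,1]); return c['eye'],d
def onz(n,u,v,z):
    e,d=ray(n,u,v); return e+d*(z-e[2])/d[2]
def proj(n,p):
    c=viewer.get_calibration(n); f=240/np.tan(np.radians(c['vfov'])/2)
    q=R.from_quat(c['attitude']).inv().apply(np.array(p)-c['eye']); return q[...,:2]/q[...,2:]*f+[c['cx'],c['cy']]
def tool(a):  # tool down, jaw (x) axis at world yaw a
    c,s=np.cos(a),np.sin(a)
    return R.from_matrix(np.array([[c,s,0],[s,-c,0],[0,0,-1.]])).as_quat()
E
python3 - <<'E'
from h import *
t=cv2.imread('pics/top0.png'); s=cv2.imread('pics/scene0.png')
a=cv2.resize(t[105:345,190:390],None,fx=2,fy=2,interpolation=3)
a=cv2.resize(t[190:340,190:390],(800,600),interpolation=3); cv2.imwrite('pics/c1.png',a)
b=cv2.resize(s[170:320,310:460],(600,600),interpolation=3); cv2.imwrite('pics/c2.png',b)
hsv=cv2.cvtColor(t,cv2.COLOR_BGR2HSV)
m=cv2.inRange(hsv,(10,70,120),(25,255,255)); m[:240]=0
for c in cv2.findContours(m,0,2)[0]:
    if cv2.contourArea(c)>60:
        r=cv2.minAreaRect(c); P=[onz('top',*p,0.006) for p in cv2.boxPoints(r)]
        print(np.round(r[0],1),'ctr',onz('top',*r[0],.006).round(4),'sides',np.linalg.norm(P[1]-P[0]).round(4),np.linalg.norm(P[2]-P[1]).round(4),'yaws',np.arctan2(*(P[1]-P[0])[[1,0]]).round(3),np.arctan2(*(P[2]-P[1])[[1,0]]).round(3))
m=(t.max(2)<45).astype(np.uint8); m[:,:385]=0;m[:255]=0;m[340:]=0;m[:,470:]=0
c=max(cv2.findContours(m,0,2)[0],key=cv2.contourArea); r=cv2.minAreaRect(c)
print('tray',r,onz('top',*r[0],.03),[onz('top',*p,.03).round(3) for p in cv2.boxPoints(r)])
# cage: pine at z=.16
m=cv2.inRange(hsv,(8,70,90),(25,255,255)); m[235:]=0;m[:100]=0
k=np.vstack([c for c in cv2.findContours(m,0,2)[0] if cv2.contourArea(c)>80])
r=cv2.minAreaRect(k);print('cage',r,[(p.round(1),onz('top',*p,.16).round(3)) for p in cv2.boxPoints(r)])
E
```

```text
[128.5 366.7] ctr [0.2203 0.4473 0.006 ] sides 0.0747 0.1494 yaws -1.366 -2.873
[268.3 320.9] ctr [0.3424 0.1025 0.006 ] sides 0.0452 0.0291 yaws -1.224 -2.778
[200.9 305.8] ctr [0.3762 0.2771 0.006 ] sides 0.0179 0.1204 yaws -0.336 -1.942
[325.  296.5] ctr [ 0.4086 -0.0418  0.006 ] sides 0.0209 0.0957 yaws -1.543 -3.121
[272.  266.5] ctr [0.483  0.0988 0.006 ] sides 0.0433 0.0687 yaws -1.07 -2.645
tray ((426.2734375, 295.96392822265625), (63.26352310180664, 52.014381408691406), 86.05481719970703) [ 0.41554414 -0.30020845  0.03      ] [array([ 0.49 , -0.228,  0.03 ]), array([ 0.503, -0.364,  0.03 ]), array([ 0.342, -0.371,  0.03 ]), array([ 0.33 , -0.239,  0.03 ])]
cage ((374.36328125, 174.59805297851562), (284.7112121582031, 106.48419189453125), 3.012787342071533) [(array([229.4, 220.3], dtype=float32), array([0.57 , 0.191, 0.16 ])), (array([235. , 113.9], dtype=float32), array([0.833, 0.192, 0.16 ])), (array([519.3, 128.9], dtype=float32), array([ 0.82 , -0.501,  0.16 ])), (array([513.7, 235.2], dtype=float32), array([ 0.555, -0.475,  0.16 ]))]
```

View pics/c1.png

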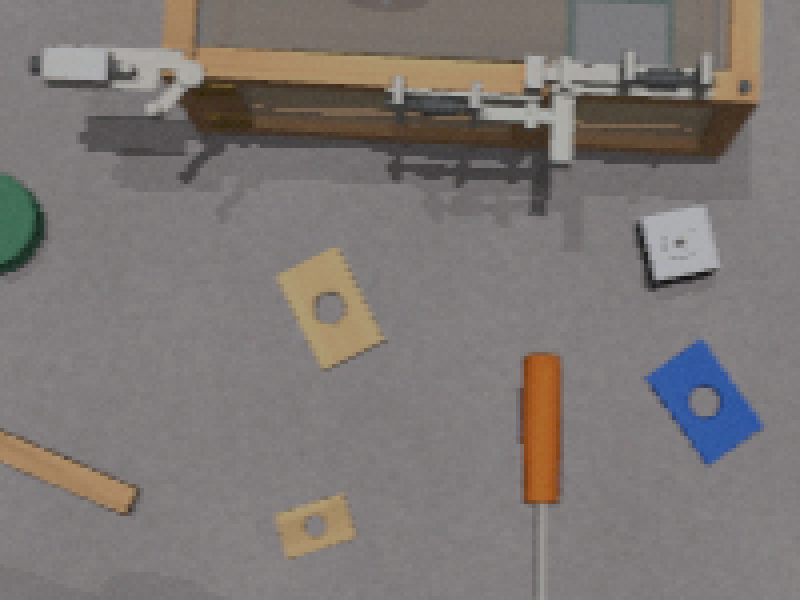

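View pics/c2.png

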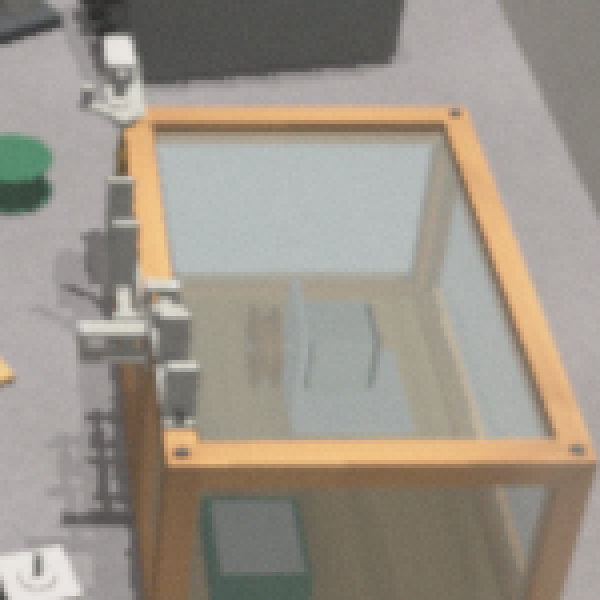

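The crop confirms it: the larger tan plate is at (272,266), 69x43 mm measured against 45x29 mm for the small one. The safety tabs are at crop pixels (398,100) and (475,105), and the main tabs at (628,75) and (705,75). Next I'll fit the cage and the tabs.

Run:
```python
from h import *
from scipy.optimize import least_squares
C=lambda u,v:(190+u/4-.4,190+v/4-.4)
S=lambda u,v:(310+u/4-.4,170+v/4-.4)
t=[((239,117),(.225,.123)),((381.5,122.5),(.225,-.228)),(C(759,103),(-.009,-.228))]
s=[(S(165,463),(-.009,-.228)),(S(595,463),(.225,-.228)),(S(470,110),(.225,.123)),(S(130,113),(-.009,.123))]
for n,l in(('top',t),('scene',s)):
    for p,m in l: print(n,m,onz(n,*p,.16).round(4))
def f(x,L):
    r=[]
    for n,l in L:
        for p,m in l:
            c,q=np.cos(x[2]),np.sin(x[2]); w=[x[0]+c*m[0]-q*m[1],x[1]+q*m[0]+c*m[1],.16]
            r+=list(proj(n,np.array(w))-p)
    return np.array(r)
for L in([('top',t)],[('scene',s)],[('top',t),('scene',s)]):
    o=least_squares(f,[.58,.07,0],args=(L,)); print(o.x.round(4),o.fun.round(1))
# tabs tops at z=.2
for p in((398,78),(475,83),(628,53),(705,55)): print('tab top',onz('top',*C(*p),.2).round(4))
c,q=np.cos(o.x[2]),np.sin(o.x[2])
print(proj('scene',np.array([onz('top',*C(*p),.2) for p in((398,78),(475,83),(628,53),(705,55))])))
```

```text
top (0.225, 0.123) [0.8255 0.1821 0.16  ]
top (0.225, -0.228) [ 0.824  -0.1633  0.16  ]
top (-0.009, -0.228) [ 0.5925 -0.1586  0.16  ]
scene (-0.009, -0.228) [ 0.5916 -0.1551  0.16  ]
scene (0.225, -0.228) [ 0.8246 -0.1618  0.16  ]
scene (0.225, 0.123) [0.8349 0.1866 0.16  ]
scene (-0.009, 0.123) [0.6032 0.1872 0.16  ]
[ 0.6019  0.0662 -0.0116] [-1.8 -1.1  0.5 -0.1  1.3  1. ]
[ 0.6072  0.0714 -0.0309] [-0.2  0.4  0.4  0.5  0.3 -0.2 -0.7 -1.5]
[ 0.605   0.0687 -0.0235] [-1.6 -2.9  0.5 -0.2  0.2  0.8 -0.3  1.3  0.4  0.9 -0.7  0.  -1.7 -0.9]
tab top [0.5911 0.0515 0.2   ]
tab top [0.5896 0.0082 0.2   ]
tab top [ 0.6097 -0.0778  0.2   ]
tab top [ 0.6099 -0.1215  0.2   ]
[[342.92859016 214.72010003]
 [343.93490064 225.31979802]
 [356.49567446 248.12069469]
 [358.85662784 260.86846859]]
```

Run:
```python
from h import *
T={'plate':([.483,.099,.15],.497),'tray':([.415,-.3,.15],.07),'main':([.6,-.115,.2],1.55),'saf':([.583,.04,.2],1.55),'open':([.458,.185,.17],0.),'mid':([.49,.09,.17],.8)}
for k,(p,a) in T.items():
    for d in(0,np.pi,-np.pi):
        q=manip.solve_ik(p,tool(a+d)); print(k,round(a+d,2),None if q is None else np.round(q,2))
```

```text
plate 0.5 [-0.18  0.25 -0.08  1.99  0.03  0.9   0.22]
plate 3.64 [-1.27  0.64  1.36  2.02 -0.72  1.09 -2.21]
plate -2.64 [-1.27  0.64  1.36  2.02 -0.72  1.09 -2.21]
tray 0.07 [-0.04  0.35  0.74  1.97 -0.29  0.93  0.92]
tray 3.21 [-0.31  0.51  1.14  1.98 -0.55  1.01 -1.98]
tray -3.07 [-0.31  0.51  1.14  1.98 -0.55  1.01 -1.98]
main 1.55 [ 0.15  0.4  -0.    1.66  0.    1.08  1.69]
main 4.69 [-0.09  0.41  0.31  1.67 -0.13  1.08 -1.33]
main -1.59 [-0.09  0.41  0.31  1.67 -0.13  1.08 -1.33]
saf 1.55 [ 0.05  0.36 -0.21  1.73  0.08  1.07  1.37]
saf 4.69 [-0.31  0.35  0.24  1.74 -0.1   1.06 -1.62]
saf -1.59 [-0.31  0.35  0.24  1.74 -0.1   1.06 -1.62]
open 0.0 [-0.36  0.23 -0.09  1.97  0.03  0.94 -0.46]
open 3.14 [ 0.13  0.29 -0.66  1.96  0.21  0.97  2.51]
open -3.14 [ 0.13  0.29 -0.66  1.96  0.21  0.97  2.51]
mid 0.8 [-0.13  0.24 -0.12  1.96  0.03  0.94  0.53]
mid 3.94 [-1.25  0.6   1.37  1.99 -0.66  1.11 -1.94]
mid -2.34 [-1.25  0.6   1.37  1.99 -0.66  1.11 -1.94]
```

Run:
```python
from h import *
o=tool(.497)
manip.move_pose([.483,.099,.22],o)
manip.servo_line([.483,.099,.004],vel=.12)
effector.close(15); print('gap',manip.current_finger_gap(),manip.current_force(),manip.current_clock())
manip.servo_line([.483,.099,.10],vel=.15)
cv2.imwrite('pics/g.png',cv2.resize(viewer.get_image('scene')[170:370,200:400,::-1],(600,600)))
print('gap',manip.current_finger_gap(),manip.current_clock(),manip.current_tool_pos())
```

```text
gap 0.0006781260866021016 [-0.30428525 -0.33464568  0.03942846] 5.4833
gap 0.0005461703731764135 6.325 [0.48205942 0.09876293 0.09905373]
```

View pics/g.png

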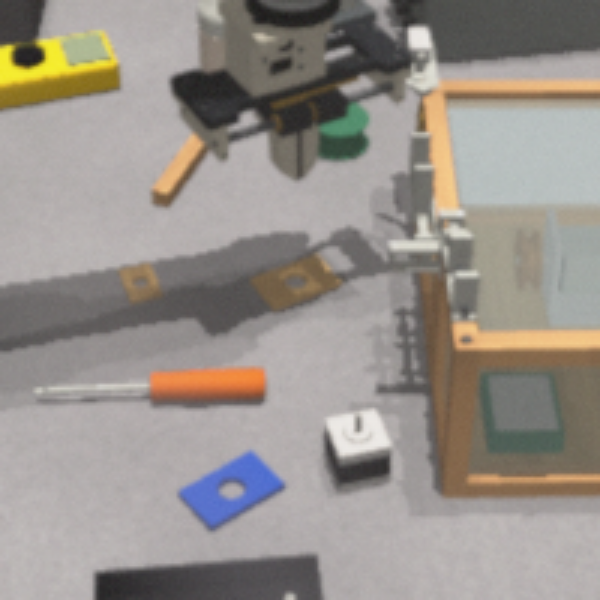

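The grasp missed: the gap is 0.5 mm and the plate is still on the bench near crop pixel (297,282). I'll measure the plate again and check how low the fingers really went.

Run:
```python
from h import *
effector.open_jaws()
def low(n):
    im=viewer.get_image(n)[:,:,::-1].copy(); return im
manip.servo_line([.483,.099,.004],vel=.12)
print(manip.current_tool_pos(),R.from_quat(manip.current_tcp_rot()).as_matrix().round(3),manip.current_force(),manip.current_finger_gap(),manip.current_clock())
a=low('scene')[210:310,230:350]; b=low('top')[220:320,210:330]
cv2.imwrite('pics/l.png',np.hstack([cv2.resize(a,(400,333)),cv2.resize(b,(400,333))]))
```

```text
[0.4835698  0.09913332 0.00448118] [[ 0.879  0.477  0.001]
 [ 0.477 -0.879  0.   ]
 [ 0.001  0.    -1.   ]] [-1.10377586  0.69189035  1.0147263 ] 0.09195238782306757 8.7333
```

View pics/l.png

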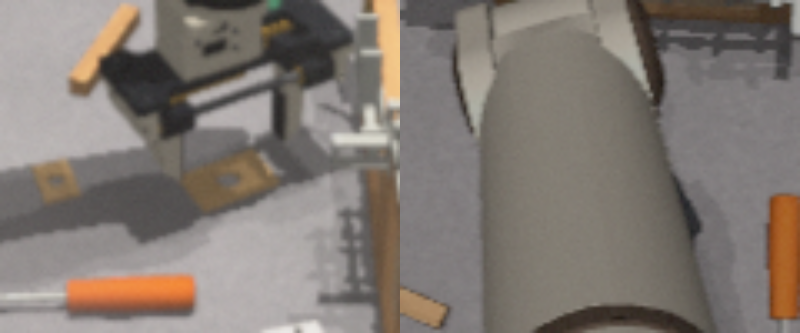

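Run:
```python
from h import *
s0=cv2.imread('pics/scene0.png')
for nm,s in(('s0',s0),('now',viewer.get_image('scene')[:,:,::-1].copy())):
  hsv=cv2.cvtColor(s,cv2.COLOR_BGR2HSV)
  m=cv2.inRange(hsv,(10,70,70),(25,255,255)); m[:200]=0;m[300:]=0;m[:,330:]=0
  for c in cv2.findContours(m,0,2)[0]:
    if cv2.contourArea(c)>50:
        P=[onz('scene',*p,.006)[:2] for p in c[:,0].astype(float)]
        r=cv2.minAreaRect(np.array(P,np.float32)*1000); print(nm,c[:,0].mean(0),np.round(r,3) if 0 else r)
# fingertip check & cross-view check of things
print('tcp px',proj('scene',manip.current_tool_pos()),proj('top',manip.current_tool_pos()))
x=R.from_quat(manip.current_tcp_rot()).as_matrix()[:,0]
for d in(-.046,.046): print('tip px scene',proj('scene',manip.current_tool_pos()+d*x))
print('blue',onz('top',366,291,.006),onz('scene',278,333.5,.006),'spool',onz('top',187,245,.032),onz('scene',313,211,.032))
```

```text
s0 [266.375 295.825] ((406.68572998046875, -23.29436683654785), (25.199697494506836, 91.38298034667969), 88.30963897705078)
s0 [246.52 264.16] ((341.763427734375, 101.55392456054688), (30.081388473510742, 49.021915435791016), 19.835100173950195)
s0 [298.         263.12820513] ((482.91082763671875, 99.79414367675781), (72.20745849609375, 49.808265686035156), 28.04085922241211)
s0 [261.34285714 224.05714286] ((374.134765625, 284.76702880859375), (139.9960174560547, 25.87724494934082), 69.03882598876953)
s0 [209.57894737 203.21052632] ((216.58297729492188, 398.226806640625), (39.85986328125, 137.04412841796875), 88.89915466308594)
s0 [ 23.15454545 239.17272727] ((-312.9931945800781, 249.0306396484375), (360.4485778808594, 104.38892364501953), 89.9562759399414)
now [268.95 294.05] ((405.42962646484375, -23.232791900634766), (25.191492080688477, 93.91300964355469), 88.27474975585938)
now [246.42307692 264.15384615] ((341.77587890625, 100.58140563964844), (29.519380569458008, 46.43737030029297), 16.264366149902344)
now [299.23255814 263.27906977] ((482.6500244140625, 98.37924194335938), (71.74494934082031, 49.332706451416016), 28.025005340576172)
now [261.59375 223.21875] ((374.3168029785156, 285.4659118652344), (138.5365753173828, 25.795984268188477), 68.93325805664062)
now [209.         202.84210526] ((216.63662719726562, 401.0189514160156), (34.27452850341797, 137.04412841796875), 88.89915466308594)
now [ 23.14035088 238.33333333] ((-312.9250793457031, 249.0311279296875), (360.13714599609375, 104.42464447021484), 89.77933502197266)
tcp px [298.61844618 263.6975193 ] [271.90824873 266.24497334]
tip px scene [283.76821816 269.29394197]
tip px scene [313.05004787 258.25885918]
blue [ 0.42571324 -0.14849327  0.006     ] [ 0.43093118 -0.15008283  0.006     ] spool [0.52932431 0.31728947 0.032     ] [0.53178386 0.31194172 0.032     ]
```

I gripped along the 70 mm side by mistake: the long axis is at yaw 0.497. The open fingertips also seem to ride higher than the shut-finger TCP. I'll turn to yaw -1.07 and go down by feel.

Run:
```python
from h import *
for a in(.497-np.pi/2,.497+np.pi/2): print(np.round(manip.solve_ik([.483,.099,.05],tool(a)),2))
manip.servo_line([.483,.099,.03],vel=.15)
manip.move_pose([.483,.099,.03],tool(.497+np.pi/2))
manip.servo_line([.483,.099,.006],vel=.1)
f0=manip.current_force()
for z in np.arange(.003,-.016,-.003):
    try: manip.servo_line([.483,.099,z],vel=.03)
    except Exception as e: print(e);break
    f=manip.current_force(); print(round(z,4),manip.current_tool_pos().round(4),(f-f0).round(2))
    if abs(f-f0)[2]>4: break
print(manip.current_clock())
cv2.imwrite('pics/m.png',cv2.resize(viewer.get_image('scene')[215:290,250:350,::-1],(800,600),interpolation=3))
```

```text
[-0.55  0.43  0.35  2.07 -0.23  0.68 -1.12]
[ 0.15  0.45 -0.49  2.05  0.32  0.71  1.52]
0.003 [0.4832 0.099  0.0032] [-0.63 -0.11 -0.58]
0.0 [ 4.829e-01  9.890e-02 -1.000e-04] [-0.16  0.02 -0.45]
-0.003 [ 0.4828  0.0989 -0.0032] [ 0.62  0.38 -0.2 ]
-0.006 [ 0.4828  0.099  -0.0062] [ 0.17  0.2  -1.58]
-0.009 [ 0.4828  0.099  -0.0092] [-0.64 -0.31 -0.83]
-0.012 [ 0.4828  0.099  -0.0122] [-0.58 -0.14 -0.6 ]
-0.015 [ 0.4828  0.099  -0.0152] [-0.57  0.61 -0.88]
12.55
```

View pics/m.png

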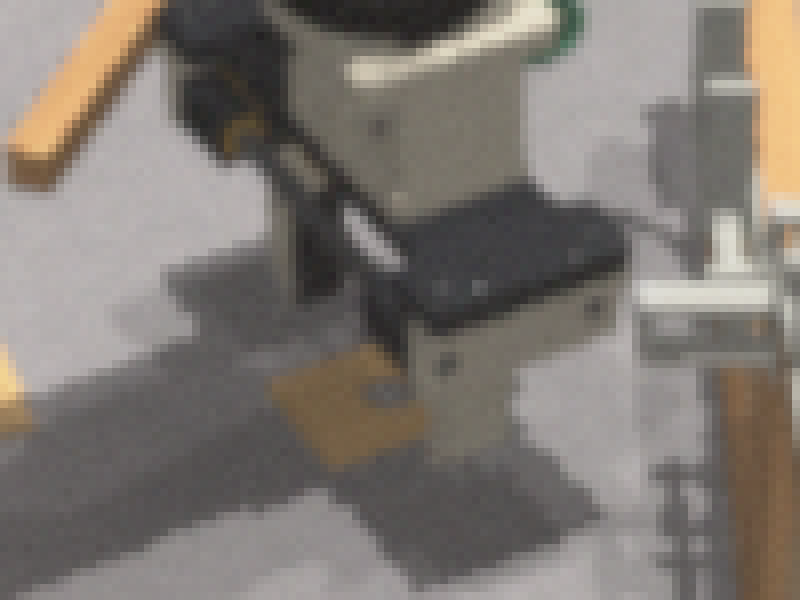

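Run:
```python
from h import *
for z in(.099,.11,.12,.13,.14): print('shut',z,proj('scene',np.array([.482,.0988,z])))
x=R.from_quat(manip.current_tcp_rot()).as_matrix()[:,0]; p=manip.current_tool_pos()
print(x,p)
for h in(-.015,0,.01,.02): print(h,[proj('scene',np.array([p[0],p[1],h])+d*x).round(1) for d in(-.046,-.055,-.065,0,.046,.055,.065)])
```

```text
shut 0.099 [297.77646507 236.50027919]
shut 0.11 [297.75391693 233.14949478]
shut 0.12 [297.73320888 230.0721575 ]
shut 0.13 [297.71229804 226.96468425]
shut 0.14 [297.69118141 223.82663017]
[-4.76779470e-01  8.79022943e-01  4.68245132e-05] [ 0.4829004   0.09894019 -0.01510742]
-0.015 [array([306.7, 279. ]), array([308.4, 280.9]), array([310.3, 283.1]), array([298.3, 269.2]), array([290.3, 259.9]), array([288.7, 258.1]), array([287.1, 256.1])]
0 [array([306.8, 274.8]), array([308.5, 276.8]), array([310.4, 279. ]), array([298.3, 265.1]), array([290.2, 255.8]), array([288.7, 254. ]), array([287., 252.])]
0.01 [array([306.8, 272. ]), array([308.5, 274. ]), array([310.4, 276.2]), array([298.3, 262.3]), array([290.1, 253. ]), array([288.6, 251.3]), array([286.9, 249.3])]
0.02 [array([306.8, 269.2]), array([308.5, 271.2]), array([310.5, 273.4]), array([298.3, 259.5]), array([290.1, 250.2]), array([288.5, 248.5]), array([286.8, 246.5])]
```

The pictures and the lack of contact agree: the real tips are about 22 mm above the reported TCP, so I'll carry on down to contact.

Run:
```python
from h import *
f0=manip.current_force(); p=manip.current_tool_pos()
for z in np.arange(-.018,-.031,-.002):
    manip.servo_line([.483,.099,z],vel=.05)
    f=manip.current_force(); print(round(z,4),manip.current_tool_pos()[2].round(4),(f-f0).round(2))
    if abs(f-f0)[2]>4: break
zc=z
manip.servo_line([.483,.099,z+.002],vel=.05)
effector.close(20); print('gap',manip.current_finger_gap(),(manip.current_force()-f0).round(2),manip.current_clock())
```

```text
-0.018 -0.0182 [1.82 1.32 0.35]
-0.02 -0.0201 [ 0.88  0.75 -0.25]
-0.022 -0.0221 [-0.09  0.82 -0.75]
-0.024 -0.0241 [ 0.89  1.2  -0.24]
-0.026 -0.0261 [ 0.15 -0.02 -0.15]
-0.028 -0.028 [1.07 0.76 0.6 ]
-0.03 -0.0282 [-5.35 -1.78 23.52]
gap 0.044398200303994585 [1.02 0.81 1.69] 15.4
```

The plate is held: the gap is 44.4 mm. The tool offset is +28 mm in z. Next is the tray.

Run:
```python
from h import *
manip.servo_line([.483,.099,.10],vel=.25)
print(manip.current_finger_gap())
manip.move_pose([.4155,-.3,.08],tool(.07))
manip.servo_line([.4155,-.3,-.020],vel=.12)
print(manip.current_tool_pos(),manip.current_finger_gap(),manip.current_force().round(1))
effector.open_jaws(); manip.sleep(.1)
manip.servo_line([.4155,-.3,.12],vel=.25)
manip.move_pose([.6,-.122,.22],tool(1.55))
print(manip.current_clock(),manip.current_tool_pos())
a=viewer.get_image('scene')[:,:,::-1]
cv2.imwrite('pics/n.png',np.hstack([cv2.resize(a[340:430,210:330],(400,300),interpolation=3),cv2.resize(a[170:290,270:430],(400,300),interpolation=3)]))
```

```text
0.0446493961819181
[ 0.41609102 -0.30028004 -0.01945721] 0.044999219999519585 [0.4 0.3 0.1]
21.325 [ 0.59841803 -0.1233129   0.21792865]
```

View pics/n.png

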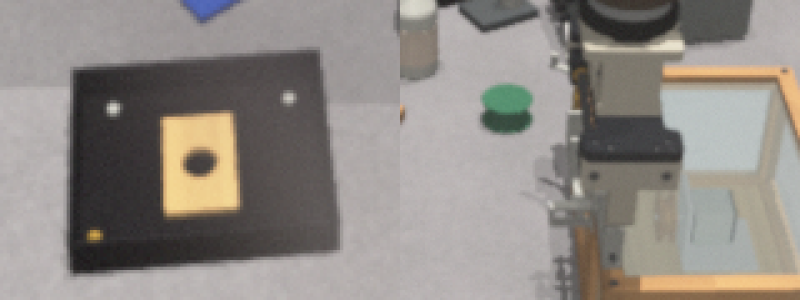

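The plate lies flat in the middle of the tray, at left crop (200,162). Now the main catch.

Run:
```python
from h import *
y=-.1157;x=.600
cv2.imwrite('pics/before.png',viewer.get_image('scene')[:,:,::-1])
manip.servo_line([x,y,.19],ori=tool(1.549),vel=.15)
f0=manip.current_force()
ok=True
for z in(.175,.165,.155,.147):
    manip.servo_line([x,y,z],vel=.1); f=manip.current_force()-f0; print(z,f.round(1))
    if abs(f).max()>6: ok=False;break
if ok:
  for k in range(1,14):
    manip.servo_line([x,y-.002*k,z],vel=.04); f=manip.current_force()-f0; print(k,manip.current_tool_pos()[1].round(4),f.round(1))
    if f[1]>11: break
print(manip.current_clock())
a=viewer.get_image('scene')[:,:,::-1]; cv2.imwrite('pics/after.png',a)
cv2.imwrite('pics/p.png',cv2.resize(a[190:290,310:430],(720,600),interpolation=3))
```

```text
0.175 [-0.1 -0.9  0.1]
0.165 [-0.6 -0.6  0.6]
0.155 [ 1.  -0.7 -1. ]
0.147 [ 0.2 -0.5  0.7]
1 -0.118 [ 0.  -0.3 -0.2]
2 -0.1199 [ 0.  -0.4  1.3]
3 -0.1205 [0.2 2.8 0.3]
4 -0.1229 [-0.2  4.3  1.2]
5 -0.1249 [-0.5  4.8  1.1]
6 -0.1264 [-0.6  5.   1.4]
7 -0.1283 [-0.2  5.4  1.6]
8 -0.1294 [-0.4  6.3  1.6]
9 -0.131 [-1.   7.   1.1]
10 -0.1322 [-1.9  8.4  2.2]
11 -0.1322 [-0.8 11.3  2.5]
25.5833
```

View pics/p.png

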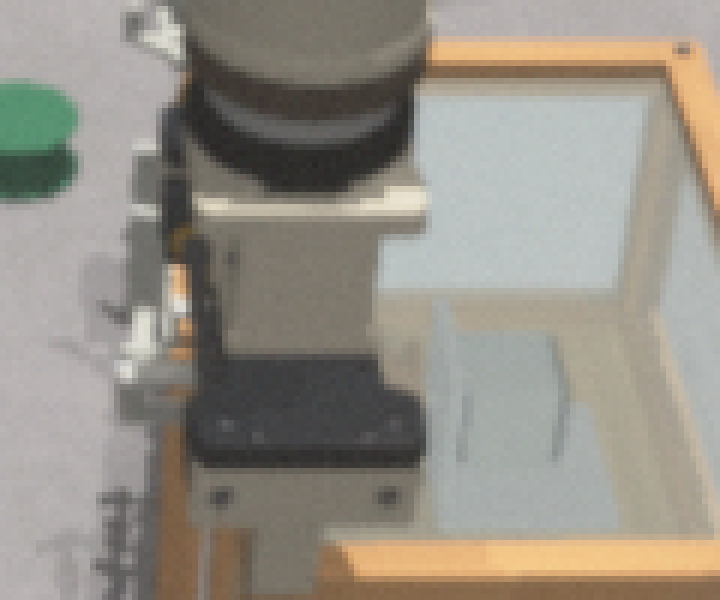

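The bolt went home: contact at y = -0.1205, stop at -0.132. I'll let go, move above the safety catch and check the gate in one picture.

```bash
cat >> h.py <<'E'
H=np.array([.5973,.1742]); CY=-.022
def safety(a,off=0,ang=0):
    """world xy of the safety squeeze point shifted off along gate y, and jaw yaw"""
    y=CY-a; M=np.array([[np.cos(y),-np.sin(y)],[np.sin(y),np.cos(y)]])
    return H+M@np.array([-.011,-.139+off]), np.pi/2+y
E
python3 - <<'E'
from h import *
p=manip.current_tool_pos()
manip.servo_line([p[0],-.1157,p[2]],vel=.1)
manip.servo_line([p[0],-.1157,.20],vel=.2)
(x,y),a=safety(.10,.005)
manip.servo_line([x-.02,y+.05,.25],ori=tool(a),vel=.2)
b=viewer.get_image('scene')[:,:,::-1]; t=viewer.get_image('top')[:,:,::-1]
print(manip.current_clock(),x,y,a)
A=b[190:290,310:390]; B=cv2.imread('pics/scene0.png')[190:290,310:390]; 
cv2.imwrite('pics/q.png',np.hstack([cv2.resize(i,(400,500),interpolation=3) for i in(B,A)]))
E
```

```text
27.7667 0.5700742842833134 0.04253466514031051 1.4487963267948967
```

View pics/q.png

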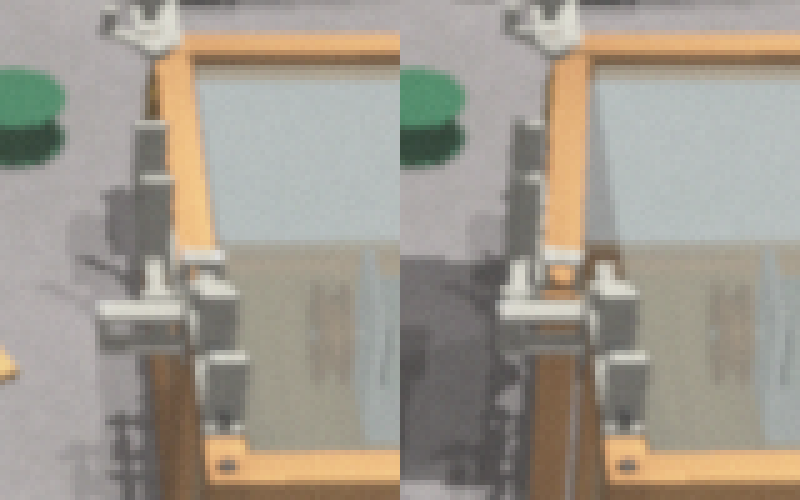

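The gate is ajar: the safety tab moved from crop x 155 to 130, about 4 image pixels or 13 mm. Now the safety catch.

Run:
```python
from h import *
(x,y),a=safety(.10,.005); u=np.array([np.cos(a),np.sin(a)])
manip.servo_line([x,y,.20],ori=tool(a),vel=.2)
f0=manip.current_force(); ok=True
for z in(.170,.160,.150):
    manip.servo_line([x,y,z],vel=.1); f=manip.current_force()-f0; print(z,f.round(1))
    if abs(f).max()>6: ok=False;break
if ok:
  manip.servo_line([*(np.array([x,y])+.008*u),z],vel=.1)
  for k in range(5,16):
    s=.002*k; manip.servo_line([*(np.array([x,y])+s*u),z],vel=.04); f=manip.current_force()-f0
    print(k,((manip.current_tool_pos()[:2]-[x,y])@u).round(4),(f[:2]@u).round(1),f.round(1))
    if f[:2]@u<-11: break
print(manip.current_clock())
b=viewer.get_image('scene')[:,:,::-1];t=viewer.get_image('top')[:,:,::-1]
cv2.imwrite('pics/r.png',np.hstack([cv2.resize(b[180:310,290:394],(400,500),interpolation=3),cv2.resize(t[190:315,220:320],(400,500),interpolation=3)]))
```

```text
0.17 [-1.2  0.5 -0.3]
0.16 [-0.5 -0.2  0. ]
0.15 [-0.1 -0.6 -0.5]
5 0.0102 0.3 [-0.2  0.3 -0.3]
6 0.0117 -0.6 [-0.4 -0.6  0.2]
7 0.0131 -4.3 [-1.8 -4.1  1.6]
8 0.0154 -4.9 [-2.4 -4.6  1.9]
9 0.0172 -6.4 [-1.6 -6.3  1.7]
10 0.0187 -7.1 [-2.5 -6.9  1.6]
11 0.0203 -7.7 [-2.5 -7.5  3.1]
12 0.0218 -8.8 [-2.6 -8.6  1.4]
13 0.0233 -9.0 [-1.7 -8.9  2.1]
14 0.024 -11.2 [ -2.8 -10.9   3.2]
31.9833
```

View pics/r.png

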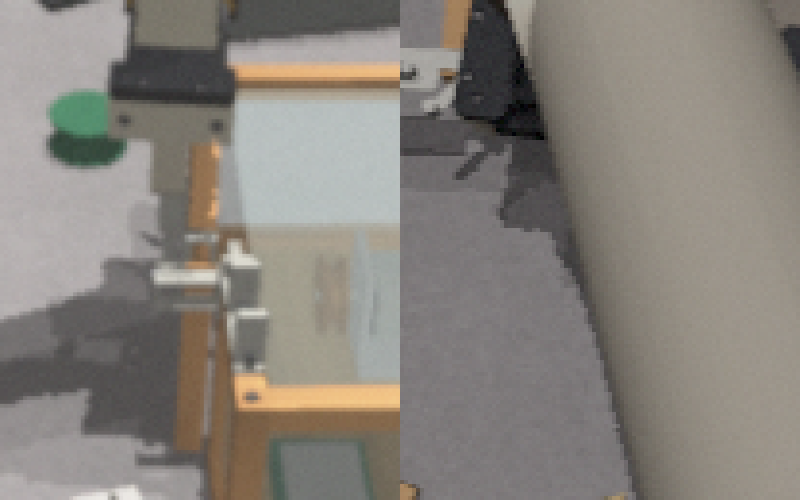

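The bolt is home, but friction at the finger seems to keep the gate near 0.1. I'll keep it pressed and lead the gate out along its arc, then centre on the tabs and grip them.

Run:
```python
from h import *
z=.15
for a in(.14,.18,.22,.26,.29):
    p,w=safety(a,.033); manip.servo_line([*p,z],ori=tool(w),vel=.06)
    f=manip.current_force(); u=np.array([np.cos(w),np.sin(w)]); print(a,manip.current_tool_pos().round(4),(f[:2]@u).round(1),f.round(1))
p,w=safety(.27,.012); manip.servo_line([*p,z],ori=tool(w),vel=.08)
print(manip.current_clock())
b=viewer.get_image('scene')[:,:,::-1]
cv2.imwrite('pics/s.png',cv2.resize(b[180:310,280:410],(600,600),interpolation=3))
```

```text
0.14 [0.5684 0.0675 0.1498] -10.4 [ -3.3 -10.    3.8]
0.18 [0.5642 0.0688 0.1498] -10.2 [-2.4 -9.9  3.9]
0.22 [0.56   0.0703 0.1498] -11.1 [ -3.9 -10.5   3.9]
0.26 [0.5558 0.0719 0.1498] -11.3 [ -3.9 -10.6   4.2]
0.29 [0.5528 0.0733 0.1497] -11.7 [ -4.3 -10.9   4.7]
33.75
```

View pics/s.png

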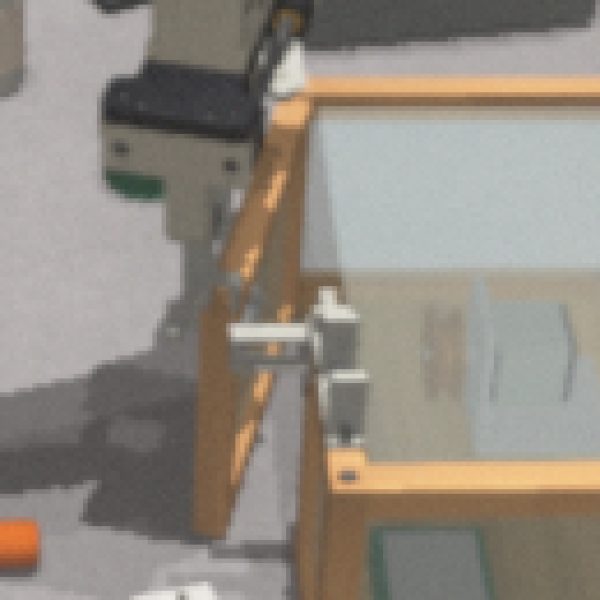

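The gate is at about 0.27 rad and clear of the staple, with its free edge at crop (215,290). That was my 12th and last picture, so I'll go by readings from here.

Run:
```python
from h import *
for a in(.15,.2,.25,.3):
    y=CY-a; M=np.array([[np.cos(y),-np.sin(y)],[np.sin(y),np.cos(y)]]); print(a,[proj('scene',np.array([*(H+M@q),.16])).round(1) for q in([0,-.208],[.018,-.208])])
z=.147
p,w=safety(.27,.003); manip.servo_line([*p,z],ori=tool(w),vel=.1)
print(manip.current_force().round(1))
effector.close(35); print('gap',manip.current_finger_gap(),manip.current_force().round(1),manip.current_tool_pos(),manip.current_clock())
```

```text
0.15 [array([332.7, 249.1]), array([340.4, 249.8])]
0.2 [array([328.3, 248.6]), array([335.9, 249.6])]
0.25 [array([323.9, 248. ]), array([331.5, 249.2])]
0.3 [array([319.6, 247.3]), array([327. , 248.7])]
[-0.6  0.3  0.6]
gap 0.03695032534064174 [-0.8 -1.9  1. ] [0.54752002 0.04667352 0.1469742 ] 34.9583
```

Run:
```python
from h import *
z=manip.current_tool_pos()[2]
for a in np.linspace(.35,1.55,16):
    p,w=safety(a,.002); manip.servo_line([*p,z],ori=tool(w),vel=.08)
    f=manip.current_force(); print(a.round(2),(manip.current_tool_pos()[:2]-p).round(4),f.round(1),round(manip.current_finger_gap(),4),manip.current_wrist_torque().round(1))
    if np.linalg.norm(f)>60 or manip.current_finger_gap()<.03: print('STOP');break
manip.sleep(.3)
print(manip.current_clock(),manip.current_force().round(1),manip.current_tool_pos())
b=viewer.get_image('scene')[:,:,::-1].copy(); t=viewer.get_image('top')[:,:,::-1].copy()
cv2.imwrite('pics/e_s.png',b); cv2.imwrite('pics/e_t.png',t)
for n,im,o in(('scene',b,'pics/scene0.png'),('top',t,'pics/top0.png')):
    hsv=cv2.cvtColor(im,cv2.COLOR_BGR2HSV); 
    for nm,lo,hi in(('orange',(3,170,120),(12,255,255)),('green',(65,90,40),(85,255,255)),('pine',(10,70,90),(25,255,255)),('white',(0,0,205),(180,30,255))):
        for I,tag in((cv2.cvtColor(cv2.imread(o),cv2.COLOR_BGR2HSV),'0'),(hsv,'1')):
            m=cv2.inRange(I,lo,hi); m[:,600:]=0
            print(n,nm,tag,[(int(c[:,0,0].mean()),int(c[:,0,1].mean()),int(cv2.contourArea(c))) for c in cv2.findContours(m,0,2)[0] if cv2.contourArea(c)>60 and c[:,0,1].mean()>190])
```

```text
0.35 [0.0004 0.0005] [ 1.   1.  -1.1] 0.0371 [-0.5  0.1 -0.1]
0.43 [0.0007 0.0004] [ 1.9  1.3 -2.8] 0.0367 [-0.3  0.1  0.1]
0.51 [0.0009 0.0003] [ 2.4  2.9 -2.1] 0.0369 [-0.   0.   0.1]
0.59 [0.0009 0.0003] [ 3.   3.9 -3.2] 0.037 [ 0.2 -0.1  0.2]
0.67 [0.0009 0.0002] [ 1.8  4.5 -4.1] 0.0367 [ 0.3 -0.1  0.3]
0.75 [0.0009 0.0001] [ 3.3  5.  -5. ] 0.037 [ 0.5 -0.2  0.4]
0.83 [ 0.0011 -0.0003] [ 3.6  3.3 -4.7] 0.0369 [ 0.3 -0.3  0.4]
0.91 [ 0.0009 -0.0002] [ 4.5  2.6 -5.1] 0.0369 [ 0.2 -0.4  0.2]
0.99 [0.0006 0.0003] [ 3.6  3.8 -4.2] 0.0371 [ 0.5 -0.1  0.1]
1.07 [0.0003 0.0014] [ 1.9  7.3 -4.3] 0.0369 [ 1.2  0.3 -0.2]
1.15 [ 0.0008 -0.0003] [ 3.7  3.8 -5.5] 0.0371 [ 0.6 -0.1  0.4]
1.23 [ 0.0007 -0.0006] [ 4.8  2.3 -4.8] 0.0372 [ 0.3 -0.2  0.5]
1.31 [ 0.0005 -0.0005] [ 4.2  3.3 -5.2] 0.0366 [ 0.3 -0.2  0.5]
1.39 [ 0.0004 -0.0005] [ 3.5  1.8 -4.6] 0.0371 [ 0.4 -0.2  0.7]
1.47 [ 0.0003 -0.0005] [ 3.4  2.1 -3.6] 0.037 [ 0.4 -0.2  0.7]
1.55 [ 0.0001 -0.0006] [ 2.8  2.2 -3.5] 0.0368 [0.4 0.  0.7]
39.7917 [ 3.6  2.6 -3.8] [0.46039265 0.18496368 0.14697695]
scene orange 0 [(272, 296, 112)]
scene
[... 175 characters left out ...]
 (413, 256, 7166), (217, 191, 666)]
scene pine 1 [(372, 466, 158), (269, 387, 665), (268, 296, 209), (246, 264, 107), (387, 249, 10793), (213, 196, 361)]
scene white 0 [(507, 399, 9237), (319, 313, 182), (123, 303, 655)]
scene white 1 [(505, 402, 9249), (110, 314, 85), (319, 313, 180)]
top orange 0 []
top orange 1 []
top green 0 [(189, 246, 456)]
top green 1 []
top pine 0 [(36, 403, 69), (129, 363, 1168), (268, 321, 177), (202, 306, 292), (326, 299, 291), (272, 266, 408), (499, 229, 233), (273, 220, 90)]
top pine 1 [(36, 403, 69), (135, 367, 105), (270, 320, 87), (424, 297, 442), (326, 299, 291), (248, 263, 60), (498, 229, 233), (284, 213, 229), (241, 220, 106)]
top white 0 []
top white 1 []
```

Run:
```python
from h import *
im=cv2.cvtColor(cv2.imread('pics/e_s.png'),cv2.COLOR_BGR2HSV)
m=cv2.inRange(im,(8,70,60),(25,255,255)); c=max(cv2.findContours(m,0,2)[0],key=cv2.contourArea)[:,0]
print('leftmost gate pine',c[c[:,0].argmin()])
for a in(1.2,1.4,1.5,1.6):
    y=CY-a; M=np.array([[np.cos(y),-np.sin(y)],[np.sin(y),np.cos(y)]]); print(a,[proj('scene',np.array([*(H+M@np.array([q,-.208])),h])).round(1) for q in(0,.018) for h in(.16,.004)])
print(abs(manip.current_joint_velocities()).max(),manip.current_finger_gap(),manip.current_force().round(1))
manip.hand_in(); print(manip.current_clock())
```

```text
leftmost gate pine [251 232]
1.2 [array([266. , 216.9]), array([268.6, 263.5]), array([268.2, 220.7]), array([270.7, 267.5])]
1.4 [array([262.5, 208. ]), array([265.3, 254.2]), array([263.3, 211.9]), array([266.1, 258.3])]
1.5 [array([262.1, 203.5]), array([264.8, 249.5]), array([262.1, 207.4]), array([264.9, 253.6])]
1.6 [array([262.4, 199.2]), array([265.1, 244.9]), array([261.8, 202.9]), array([264.6, 248.9])]
0.0028383389907468866 0.036945119445057066 [ 3.7  1.9 -5.1]
the job is handed in; nothing more can be done
the job is handed in; nothing more can be done
```

The plate is in the tray, and I handed the job in at about 40 s of the 64 s, still holding the gate open by its safety tabs. No verdict was reported.

- **Plate:** My first grasp missed because I closed along the plate's 70 mm side. The real fingertips also turned out to be about 28 mm above the reported TCP. I found that by touching the bench, turned the gripper, and gripped the plate across its 45 mm width. A picture then showed it lying flat in the middle of the tray.
- **Catches:** I pushed each bolt home with one open finger instead of closing the jaws, because there was little room beside the tabs. The gate sprang out to about 0.1 rad on the safety catch. When I pressed that catch, the gate came out to about 0.27 rad, moving along with the finger.
- **Gate:** I gripped the safety tabs at 35 N and swung the gate to a commanded 1.55 rad. The finger gap stayed at 37 mm throughout. Just before hand-in the arm was almost still, with about 6 N on the wrist.

**Less certain:**
- **Gate angle:** it is inferred from the tool position and the steady grip. My picture check did not settle it, because the leftmost pine-coloured pixel (251,232) lies about 11 px left of where I expected the gate's edge. It may have merged with the offcut behind it.
- **Bystanders:** the screwdriver, stepper and cutters were unmoved in the last images. The arm hid the spool and offcut, and I did not check the spray bottle; I felt no unexpected contact on the way.

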